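# Load a chocolate carrier and snap its cover on

### The job

Put the two chocolates from the pale board, one at a time and upright, into the two empty pockets of the wooden carrier and let go of them. Then take the clear round cover by its knob and press its cap onto the carrier's centre stud until it clicks; keep pressing after the click until the cap is fully home on its sprung seat, and finish while still holding the cover pressed down there. Leave the other things alone.

Things in the scene. Friction and masses are not known exactly. Their poses are not given: they have to be found in the camera images.
- choc_a_mid (a point): Centre (15 mm above the foot, on the upright z axis) of one of the two chocolates to load: a chocolate in a fluted red cup, round, 36 mm across in its top 12 mm, tapering to 30 mm at the foot, 30 mm tall, about 30 g. It stands upright on the pale board.
- choc_b_mid (a point): Centre (15 mm above the foot, on the upright z axis) of the other chocolate to load; the same shape, also standing on the pale board.
- board: Pale plywood board, fixed, 200 x 150 x 12 mm (x, y, z); the two chocolates stand on it. Origin: centre of its underside on the table. It lies on one side of the carrier, the cover on the other.
- carrier: Fixed square block of darker wood, 160 x 160 x 28 mm, at any yaw. Origin: centre of its underside. Four round pockets, 41 mm across and 14 mm deep, lie 54 mm from the centre at its +x, +y, -x and -y; those at -x and -y already hold a chocolate. A steel stud stands in the middle.
- pocket_a (a point): Centre of the floor of the empty pocket on the carrier's +x side, 14 mm above the table and 14 mm below the block's top. A chocolate standing in it sticks out 16 mm above the block, so it must be gripped by its upper part. Either chocolate may go in either pocket.
- pocket_b (a point): Centre of the floor of the empty pocket on the carrier's +y side; otherwise the same as pocket_a.
- stud_top (a point): Top centre of the upright steel stud, 56 mm above the table: 18 mm across, top 7 mm tapered to 8 mm. Four sprung balls bulge from it 46 mm up. Going down, the cap's lip meets them with its foot 50 mm above the table; passing them takes about 8 to 12 N; they snap out over the lip (the force drops) as the foot comes to 40 mm, where it meets the seat.
- cap_mid (a point): On the cover's axis, 30 mm above its foot; z up. Loose, about 120 g, any yaw, standing on its foot: cream sleeve (the cap) 36 mm across with a 21 mm bore at its lip, wider inside; clear disc 132 mm across 12 to 16 mm above the foot; hub 36 mm across up to 28 mm; grip knob 28 mm across from 28 to 62 mm, free from above. Fully home on the stud, the foot is 36 mm above the table.
- seat (a joint): How far the sprung aluminium seat ring round the stud is pushed down, m: 0 when free (its top 40 mm above the table), 0.004 at its hard stop (fully home). Its spring takes about 11 N to push fully home; a cover that is snapped on but let go rides back up to about 0.001.
- full_a: Bystander: a chocolate in a fluted red cup, round, 36 mm across in its top 12 mm, tapering to 30 mm at the foot, 30 mm tall, about 30 g, already in the carrier's -x pocket. Origin at its foot.
- full_b: Bystander: the same chocolate, already in the carrier's -y pocket. Origin at its foot.
- jar: Bystander: closed amber glass jar with a metal lid, 64 mm across, 90 mm tall. Origin at its foot.
- liners: Bystander: nested stack of empty red cups, 39 mm across, 48 mm tall. Origin at its foot.
- spatula: Bystander: spatula 280 mm long, lying flat behind the carrier along the table's y direction.
There are look-alikes about, which are no part of the job. Leave any turquoise look-alike of the part that bears cap_mid alone. Leave any green look-alike of the part that bears choc_b_mid alone.

How it is judged (in metres and radians):
On the way, in this order (a step that is already met when the one before it is completed fails the run):
1. one chocolate stands released in an empty pocket (((horizontal distance between choc_a_mid and pocket_a below 0.006 m and z of choc_a_mid in the frame of carrier below 0.033 m and angle between choc_a_mid's own z axis and vertical below 0.2 rad and contact force between the fingers and choc_a below 0.05 N) or (horizontal distance between choc_a_mid and pocket_b below 0.006 m and z of choc_a_mid in the frame of carrier below 0.033 m and angle between choc_a_mid's own z axis and vertical below 0.2 rad and contact force between the fingers and choc_a below 0.05 N) or (horizontal distance between choc_b_mid and pocket_a below 0.006 m and z of choc_b_mid in the frame of carrier below 0.033 m and angle between choc_b_mid's own z axis and vertical below 0.2 rad and contact force between the fingers and choc_b below 0.05 N) or (horizontal distance between choc_b_mid and pocket_b below 0.006 m and z of choc_b_mid in the frame of carrier below 0.033 m and angle between choc_b_mid's own z axis and vertical below 0.2 rad and contact force between the fingers and choc_b below 0.05 N))), for 0.2 s.
2. both chocolates stand released in the two empty pockets ((((horizontal distance between choc_a_mid and pocket_a below 0.006 m and z of choc_a_mid in the frame of carrier below 0.033 m and angle between choc_a_mid's own z axis and vertical below 0.2 rad and contact force between the fingers and choc_a below 0.05 N) and (horizontal distance between choc_b_mid and pocket_b below 0.006 m and z of choc_b_mid in the frame of carrier below 0.033 m and angle between choc_b_mid's own z axis and vertical below 0.2 rad and contact force between the fingers and choc_b below 0.05 N)) or ((horizontal distance between choc_a_mid and pocket_b below 0.006 m and z of choc_a_mid in the frame of carrier below 0.033 m and angle between choc_a_mid's own z axis and vertical below 0.2 rad and contact force between the fingers and choc_a below 0.05 N) and (horizontal distance between choc_b_mid and pocket_a below 0.006 m and z of choc_b_mid in the frame of carrier below 0.033 m and angle between choc_b_mid's own z axis and vertical below 0.2 rad and contact force between the fingers and choc_b below 0.05 N)))), for 0.2 s.
3. the cap has clicked onto the stud (horizontal distance between cap_mid and stud_top below 0.004 m and angle between the z axis of cap_mid and the z axis of stud_top, either way round below 0.1 rad and z of cap_mid in the frame of carrier below 0.0697 m), for 0.05 s.
At the end, for the whole second after the job is handed in: Both chocolates stand upright (0.2 rad), released, in the two empty pockets (6 mm from centre, within 4 mm of the floor), the other two still upright; the cap is on the stud (4 mm, 0.1 rad), within 2 mm of home, and the robot holds it so that the seat is down more than 2.5 of its 4 mm ((((horizontal distance between choc_a_mid and pocket_a below 0.006 m and z of choc_a_mid in the frame of carrier below 0.033 m and angle between choc_a_mid's own z axis and vertical below 0.2 rad and contact force between the fingers and choc_a below 0.05 N) and (horizontal distance between choc_b_mid and pocket_b below 0.006 m and z of choc_b_mid in the frame of carrier below 0.033 m and angle between choc_b_mid's own z axis and vertical below 0.2 rad and contact force between the fingers and choc_b below 0.05 N)) or ((horizontal distance between choc_a_mid and pocket_b below 0.006 m and z of choc_a_mid in the frame of carrier below 0.033 m and angle between choc_a_mid's own z axis and vertical below 0.2 rad and contact force between the fingers and choc_a below 0.05 N) and (horizontal distance between choc_b_mid and pocket_a below 0.006 m and z of choc_b_mid in the frame of carrier below 0.033 m and angle between choc_b_mid's own z axis and vertical below 0.2 rad and contact force between the fingers and choc_b below 0.05 N))) and horizontal distance between cap_mid and stud_top below 0.004 m and angle between the z axis of cap_mid and the z axis of stud_top, either way round below 0.1 rad and angle between each of full_a, full_b's own z axis and vertical below 0.2 rad and z of cap_mid in the frame of carrier below 0.068 m and value of joint seat above 0.0025 m and contact force between any of the fingers, the arm and cap above 1 N); the arm keeps its last pose, push and grip.
It fails at once if a bystander on the table was moved more than 30 mm (distance of any of jar, liners, spatula from where it was at the start of the episode above 0.03 m).
It fails at once if a chocolate already in the carrier was taken out or shifted more than 12 mm (distance of any of full_a, full_b from where it was at the start of the episode above 0.012 m).
It also fails if it takes over 72 s, if anything falls off the work surface, if the arm or the gripper's body presses on something with over 40 N, if the wrist force passes 120 N, or if a joint passes its speed limit or range.

### The arm

A 6-joint arm with a two-finger parallel gripper is mounted at the origin on the work surface. World frame = base frame: x ahead of the robot, y to its left, z up, the work surface at z = 0. Lengths are in mm, angles in degrees, forces in N, time in s.
With the tool pointing down it reaches from about 300 to 850 mm from the base axis. Payload 4.2 kg.
Tool frame: the origin (TCP) lies on the centre line of the jaws, within the pads' length; the fingertips stand 14 mm ahead of it and the grasp point (between the pads) lies 5 mm behind it; z points along the fingers, y is the direction in which the jaws open and shut (so a half turn about z gives the same grasp; the last joint's range is limited). The gripper opens to 91 mm and grips with 3 to 60 N. Pads are 32 mm wide; open, the fingers measure 118 mm over their backs; the gripper's body (76 mm by 178 mm) begins 60 mm behind the grasp point.
Start: joints at [-72.307, 18.312, 89.639, -0, 72.044, -1.146], TCP at [185.675, -544.212, 227.976] pointing down, gripper open.
Joint ranges: [-177.97, 177.97], [-48.28, 115.42], [12.27, 149.76], [-77.06, 257.06], [2.81, 150.46], [-146.56, 146.56]. Speed limits (degrees/s): [147.25, 147.25, 180, 180, 180, 180].

### API

Orientations are given as [roll, pitch, yaw] about the fixed x, y, z axes, in that order (R = Rz(yaw) Ry(pitch) Rx(roll)).
In Python, from workcell import env gives the robot as it stands.
- The arm moves only by the tool play_rows, never from a script. Its argument "increments" is a list of rows, each a list of 5 numbers: the shift along the world's x, y, z in mm, then the turn about the world's z in degrees, then the closure, from 0 (fully open) to 1 (shut). In form: [[x, y, z, yaw, fingers], ...]. A call has 1 to 20 rows; each row shifts and turns the commanded pose from where the row before left it; what a row does not reach is not made up. A row lasts 1/8 s, in which the tool goes at most 62.5 mm and 10.7 degrees, less where a joint would pass 70% of its speed; a pose out of reach is approached as far as the arm can. A call is refused whole if a number of a shift passes 62.5 or a number of a turn 10.7, either way. A call with a gripper value outside its range is refused whole. The fingers move at their own pace and stop on an object; "newtons" is the grip in N (left out, the last holds). Time passes only in rows, so rows that do not move let the fingers close. It gives the time, the measured TCP pose, the force and the opening at its end, in the units of the state.
- env.state(): the state, without advancing time (a new reading comes with each control period).
- env.grab_frame(name): name is "scene" or "top" or "wrist"; returns the picture (420x560x3 uint8, red, green, blue); there is no depth.
- env.calibration(name): a dict with "fx", "fy", "cx", "cy" (pixels), "R" (3x3) and "t" (3): a world point X has camera coordinates R X + t; the wrist camera has in their place "hand_eye" (4x4, takes a point from camera to tool coordinates, whose origin is the TCP and whose axes are the flange's). Camera axes: x right, y down, z forward; pixel columns grow to the right and rows downward; lengths in mm; the calibration is good to about 2 mm. A picture is of the moment at which its call begins: read the wrist's pose just before it. calibration takes no time and is no camera call.
- env.job_done(): hands the job in, once; it reports no verdict.
The state is a dict: "time_s": time; "qpos": joint angles; "qvel": joint speeds; "effort": joint torques, N m; "ee_pos": TCP position; "ee_rot": TCP orientation; "force": force on the tool from outside, world axes, zero at the start; "torque": the same for the moment, N m; "gripper_width": finger opening in mm.
Only numpy, scipy, OpenCV 4.12 (cv2) and the standard library are available. Lean on these libraries where they do the work, as an engineer would, in place of code of your own. Each camera call takes 0.05 s, during which the arm holds its last target.

## Working session

There is one attempt and no reset: what is moved stays moved. The work goes in short steps, Python scripts to look and compute and a tool call to move; the robot and the scene stay as the last step left them, time stands still between calls to the robot, and variables do not carry over. Pictures are saved under pics/ and viewed, and the job is handed in when it is done.

Besides the shell and the picture viewer there is one more tool, called after "Request:" in YAML: its name, and indented under it one key for each argument. play_rows: Moves the arm, as the interface text tells. Its arguments: {"type":"object","properties":{"increments":{"type":"array"},"newtons":{"type":"number"}},"required":["increments"]}

```bash
mkdir -p pics; ls; python3 - <<'E'
from workcell import env
import cv2
s=env.state(); print({k:(v if not hasattr(v,'tolist') else v.tolist()) for k,v in s.items()})
for n in("scene","top","wrist"):
    c=env.calibration(n); print(n,c)
    cv2.imwrite(f"pics/{n}0.png",env.grab_frame(n)[:,:,::-1])
E
```

```text
pics
{'time_s': 0.0, 'qpos': [-72.30893398022306, 18.351802412059854, 89.70623217382173, -0.0007308232851018363, 72.043416576188, -1.1449270360976735], 'qvel': [0.0602021706184962, 0.07262683193619, -0.004690739760404666, 0.01820208403174881, -0.07748615020322196, 0.015889457668132656], 'effort': [-0.0016737680562073365, -41.2466025352478, -23.19741725921631, 0.07260652491822839, 0.04557060543447733, -0.00012360011169221252], 'ee_pos': [185.5059603219559, -543.7495891309811, 227.1198183686189], 'ee_rot': [-179.89855520751158, -0.0013324504822766529, 18.836217801859235], 'force': [-0.4903258202050264, 0.5012424258795954, -0.04020145757224165], 'torque': [0.015972268424088082, -0.04767152567177327, 0.01571949482872854], 'gripper_width': 91.49253155481513}
scene {'fx': 505.9300578513622, 'fy': 505.9300578513622, 'cx': 275.84455709259277, 'cy': 209.7230889648534, 'R': array([[-0.19672771,  0.98045201, -0.00347488],
       [ 0.82589829,  0.16380443, -0.53949988],
       [-0.52838454, -0.10900447, -0.8419785 ]]), 't': array([ 100.84910316, -423.62103379, 1450.45848077])}
top {'fx': 494.56277935353734, 'fy': 494.56277935353734, 'cx': 282.72917049504264, 'cy': 206.36509433806006, 'R': array([[-7.52344698e-04, -9.99955397e-01, -9.41482743e-03],
       [-9.85363395e-01,  2.34620243e-03, -1.70450799e-01],
       [ 1.70465285e-01,  9.14878857e-03, -9.85321210e-01]]), 't': array([  -2.10324522,  562.87089404, 1179.24280646])}
wrist {'fx': 296.85510115894465, 'fy': 296.85510115894465, 'cx': 279.12576359662245, 'cy': 208.5839348194887, 'hand_eye': array([[ 3.95488015e-04, -9.63650480e-01, -2.67165858e-01,
         7.60620346e+01],
       [ 9.99999921e-01,  3.67604314e-04,  1.54383160e-04,
        -1.70462632e-01],
       [-5.05600842e-05, -2.67165898e-01,  9.63650549e-01,
        -1.56121389e+02],
       [ 0.00000000e+00,  0.00000000e+00,  0.00000000e+00,
         1.00000000e+00]])}
```

View pics/scene0.png

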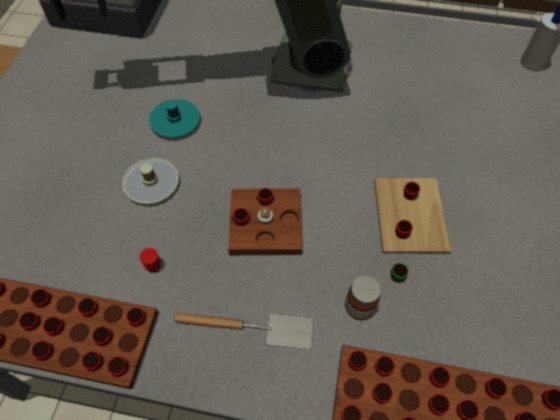

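View pics/top0.png

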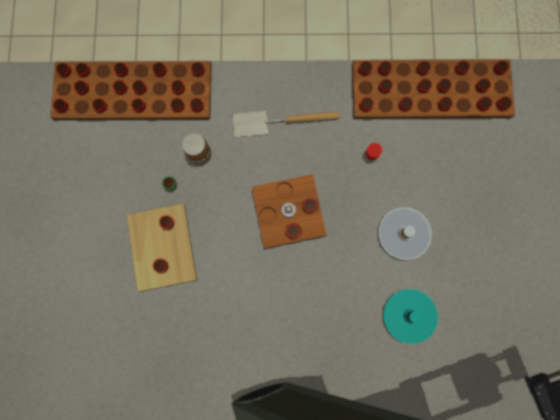

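View pics/wrist0.png

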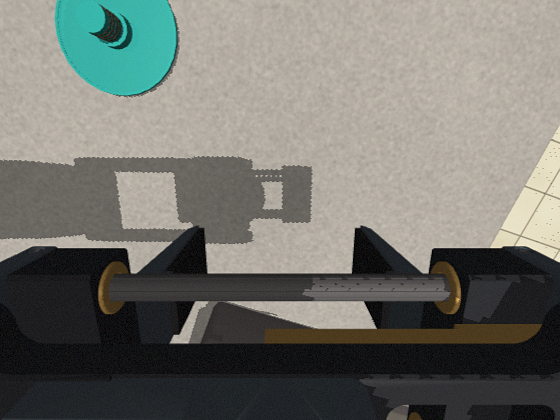

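Top view: the target candidates are the chocolates on the board at about (166,222) and (161,266). Their look-alikes are a green cup (169,183), two filled pockets (310,206) and (293,231), tray chocolates and red liners (373,151). The cover candidates are clear (405,233) and turquoise (411,316). By the description I choose the two red cups on the board and the clear cover, and I'll check them in a crop.

```bash
cat > h.py <<'E'
import numpy as np,cv2
from workcell import env
def ray(n,u,v,z):
    c=env.calibration(n);d=np.array([(u-c["cx"])/c["fx"],(v-c["cy"])/c["fy"],1.])
    R=c["R"];o=-R.T@c["t"];d=R.T@d
    return o+d*(z-o[2])/d[2]
def wray(u,v,z,s):
    from scipy.spatial.transform import Rotation as Ro
    c=env.calibration("wrist");H=c["hand_eye"]
    d=np.array([(u-c["cx"])/c["fx"],(v-c["cy"])/c["fy"],1.])
    W=Ro.from_euler('xyz',s["ee_rot"],degrees=True).as_matrix()
    o=W@H[:3,3]+np.array(s["ee_pos"]);d=W@H[:3,:3]@d
    return o+d*(z-o[2])/d[2]
def proj(n,X):
    c=env.calibration(n);p=c["R"]@np.array(X,float)+c["t"]
    return p[0]/p[2]*c["fx"]+c["cx"],p[1]/p[2]*c["fy"]+c["cy"]
E
python3 - <<'E'
import cv2,numpy as np
t=cv2.imread("pics/top0.png");s=cv2.imread("pics/scene0.png")
def cr(i,x,y,w,h,k): return cv2.resize(i[y:y+h,x:x+w],(w*k,h*k),interpolation=cv2.INTER_CUBIC)
a=np.hstack([cr(t,120,170,90,130,4),cr(t,245,165,90,130,4)])
cv2.imwrite("pics/crop1.png",a)
b=np.hstack([cr(t,370,200,70,75,5),cr(s,110,150,80,75,5)])
cv2.imwrite("pics/crop2.png",b)
c=np.hstack([cr(s,370,170,90,90,4),cr(s,220,175,90,90,4)])
cv2.imwrite("pics/crop3.png",c)
E
```

```text
(no output)
```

View pics/crop1.png

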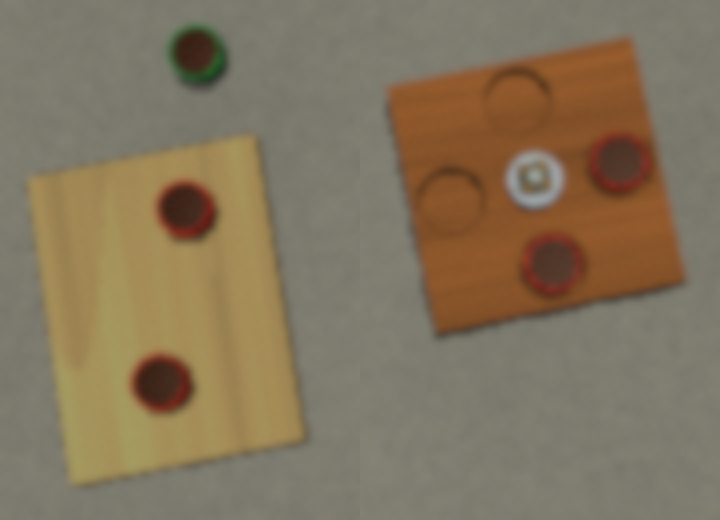

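View pics/crop2.png

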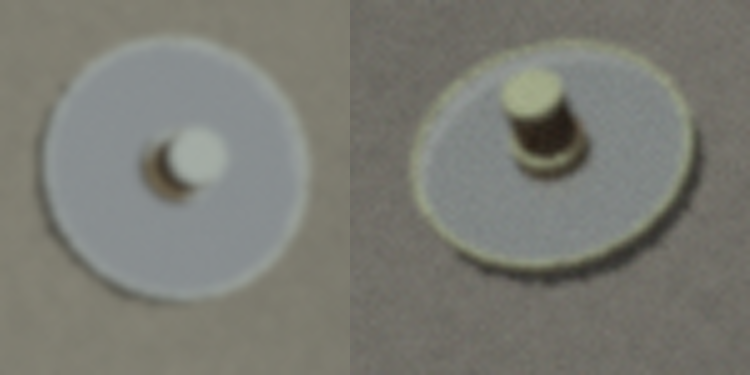

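View pics/crop3.png

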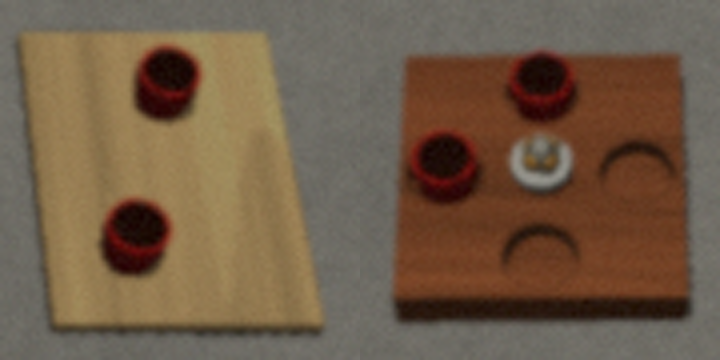

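```bash
python3 - <<'E'
from h import *
np.set_printoptions(precision=1,suppress=True)
def T(x,y,ox,oy,k): return ((x+.5)/k-.5+ox,(y+.5)/k-.5+oy)
def p(name,n,x,y,ox,oy,k,z): print(name,n,ray(n,*T(x,y,ox,oy,k),z)[:2])
p("chA","top",187,210,120,170,4,42);p("chA","scene",138,222,370,170,4,42)
p("chB","top",161,382,120,170,4,42);p("chB","scene",169,69,370,170,4,42)
cs=[ray("top",*T(x,y,245,165,4),28) for x,y in((30,87),(270,38),(325,283),(78,333))]
cs=np.array(cs);print(cs[:,:2],cs.mean(0)); 
for i in range(4):
  d=cs[(i+1)%4]-cs[i];print(np.hypot(d[0],d[1]),np.degrees(np.arctan2(d[1],d[0])))
p("stud","top",175,177,245,165,4,56);p("stud","scene",181,145,220,175,4,56)
p("pockx","top",157,100,245,165,4,28);p("pocky","top",90,201,245,165,4,28)
p("fullx","top",193,265,245,165,4,44);p("fully","top",260,163,245,165,4,44)
p("cover disc","top",176,167,370,200,5,16)
p("knob","top",198,156,370,200,5,62);p("knob","scene",533-350,92,110,150,5,62)
E
```

```text
chA top [524.9 286.5]
chA scene [523.9 288.6]
chB top [418.5 298.3]
chB scene [417.4 299.7]
[[ 618.2   75. ]
 [ 649.7  -77.9]
 [ 492.6 -110.5]
 [ 461.7   43.6]] [555.5 -17.4  28. ]
156.06670076842033 -78.35018986292425
160.39119252827948 -168.27285514858414
157.1192986170782 101.36879549341145
159.62261728905014 11.350369162307745
stud top [555.2 -17. ]
stud scene [555.7 -15.7]
pockx top [609.5  -5.7]
pocky top [544.7  36.5]
fullx top [502.1 -27.9]
fully top [566.  -69.9]
cover disc top [ 499.6 -310.1]
knob top [ 499.6 -310.1]
knob scene [ 497.8 -308.2]
```

The crops show two red cups on the board and a clear cover with a cream knob, so the choices hold. The carrier is at about (555.5,-16.8), yaw about 11.5°, with its empty pockets at +x and +y. I'm moving above the board for a wrist check.

Request:
play_rows:
  increments:
    - [31.6,60,0,5.9,0]
    - [31.6,60,0,5.9,0]
    - [31.6,60,0,5.9,0]
    - [31.6,60,0,5.9,0]
    - [31.6,60,0,5.9,0]
    - [31.6,60,0,5.9,0]
    - [31.6,60,0,5.9,0]
    - [31.6,60,0,5.9,0]
    - [31.6,60,0,5.9,0]
    - [0,58.8,0,5.9,0]
    - [0,58.8,0,5.9,0]
    - [0,58.8,-10,5.9,0]
    - [0,58.8,-14,5.9,0]
    - [0,58.8,-14,5.9,0]
    - [0,0,0,0,0]
    - [0,0,0,0,0]
  newtons: 10

```text
time_s: 2.15
ee_pos: [447.5, 247.1, 189.7]
ee_rot: [-180.0, 0.0, 101.5]
force: [-0.0, -0.3, -0.1]
gripper_width: 91.3
```

```bash
python3 - <<'E'
from h import *
s=env.state();print(s["time_s"],s["ee_pos"],s["ee_rot"],s["qpos"],s["force"])
cv2.imwrite("pics/w1.png",env.grab_frame("wrist")[:,:,::-1])
E
```

```text
2.15 [447.49421993 247.1479589  189.6963387 ] [-1.79951721e+02  4.63002103e-02  1.01452889e+02] [ 2.76420588e+01  1.42814012e+01  1.01247528e+02 -3.43410491e-02
  6.45303484e+01  1.62039728e+01] [-0.0080231  -0.33437852 -0.10325274]
```

View pics/w1.png

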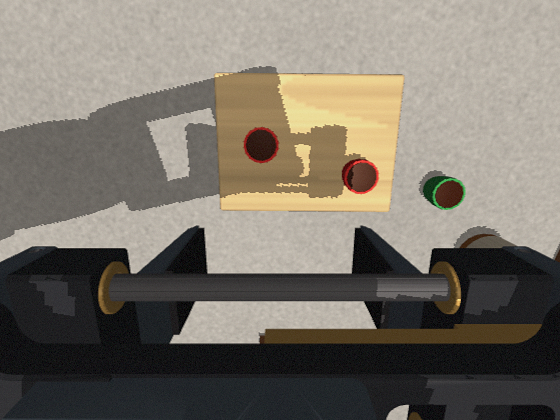

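The wrist view shows the red cups at (261,145) and (360,176), with the green look-alike at (443,192). I'm measuring the rims.

```bash
cat >> h.py <<'E'
def redblobs(bgr,amin=80):
    h=cv2.cvtColor(bgr,cv2.COLOR_BGR2HSV)
    b,g,r=[bgr[...,i].astype(int) for i in range(3)]
    m=((r>g*1.9)&(r>b*1.9)&(r>25)).astype(np.uint8)
    m=cv2.morphologyEx(m,cv2.MORPH_CLOSE,np.ones((3,3)))
    cs,_=cv2.findContours(m,cv2.RETR_EXTERNAL,cv2.CHAIN_APPROX_NONE)
    return [(cv2.minEnclosingCircle(c),cv2.fitEllipse(c),cv2.boundingRect(c),cv2.contourArea(c)) for c in cs if cv2.contourArea(c)>amin]
E
python3 - <<'E'
from h import *
s=env.state()
im=cv2.imread("pics/w1.png")
for mc,e,r,a in redblobs(im): print(mc,e,r,a,wray(*e[0],42,s)[:2])
E
```

```text
((448.8146057128906, 193.8483123779297), 14.214787483215332) ((448.6985168457031, 193.92356872558594), (23.153493881225586, 27.48578453063965), 51.239627838134766) (436, 181, 27, 27) 497.0 [621.21320354 288.98881901]
((359.77301025390625, 175.02146911621094), 18.46885108947754) ((359.733154296875, 175.7943115234375), (33.733524322509766, 35.97026824951172), 105.17933654785156) (342, 159, 37, 35) 949.0 [524.66570574 289.02149797]
((260.7962951660156, 144.5), 17.927804946899414) ((260.7199401855469, 144.6201171875), (33.8907470703125, 35.02123260498047), 172.1688232421875) (244, 127, 35, 36) 930.0 [418.84663019 299.7868041 ]
```

Request:
play_rows:
  increments:
    - [-14.3,26.2,0,0,0]
    - [-14.3,26.2,0,0,0]
    - [0,0,-40,0,0]
    - [0,0,-40,0,0]
    - [0,0,-30,0,0]
    - [0,0,0,0,0]

```text
time_s: 2.95
ee_pos: [418.4, 297.6, 78.7]
ee_rot: [-179.8, 0.1, 101.3]
force: [-0.5, 0.2, 0.5]
gripper_width: 91.2
```

Request:
play_rows:
  increments:
    - [0.4,1.9,-20,0,0]
    - [0,0,-15.7,0,0]
    - [0,0,0,0,0]
    - [0,0,0,0,0.7]
    - [0,0,0,0,0.7]
    - [0,0,0,0,0.7]
    - [0,0,0,0,0.7]
    - [0,0,0,0,0.7]

```text
time_s: 3.95
ee_pos: [419.6, 301.8, 44.3]
ee_rot: [180.0, 0.0, 101.4]
force: [0.0, 0.1, 0.8]
gripper_width: 44.2
```

Request:
play_rows:
  increments:
    - [0,0,0,0,0.75]
    - [0,0,0,0,0.75]
    - [0,0,0,0,0.75]

```text
time_s: 4.32
ee_pos: [419.5, 301.8, 44.2]
ee_rot: [-180.0, 0.0, 101.4]
force: [-0.2, 0.2, 0.0]
gripper_width: 35.5
```

```bash
python3 - <<'E'
from h import *
s=env.state();print(s["time_s"],s["ee_pos"],s["ee_rot"],s["force"],s["gripper_width"])
cv2.imwrite("pics/w2.png",env.grab_frame("wrist")[:,:,::-1])
for i in range(3):
  s=env.state();print(s["time_s"],s["ee_pos"],s["gripper_width"])
E
```

```text
4.325 [419.51986803 301.78953281  44.2476545 ] [-1.79996198e+02  2.09199627e-04  1.01437089e+02] [-0.16669044  0.20042932  0.01036751] 35.462882651451984
4.375 [419.52627152 301.78513152  44.24015072] 35.37999248725494
4.375 [419.52627152 301.78513152  44.24015072] 35.37999248725494
4.375 [419.52627152 301.78513152  44.24015072] 35.37999248725494
```

View pics/w2.png

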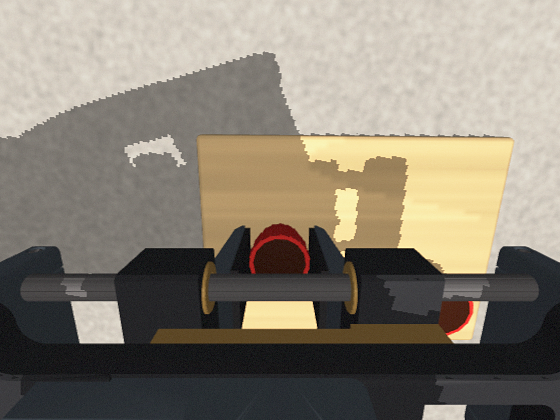

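Gripped, with the rim at about (279,257) between the pads and width 35.4. I'm measuring the in-hand offset from the same picture.

```bash
python3 - <<'E'
from h import *
s=env.state()
im=cv2.imread("pics/w2.png")
cv2.imwrite("pics/w2c.png",cv2.resize(im[215:300,220:340],None,fx=6,fy=6,interpolation=cv2.INTER_CUBIC))
E
```

```text
(no output)
```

View pics/w2c.png

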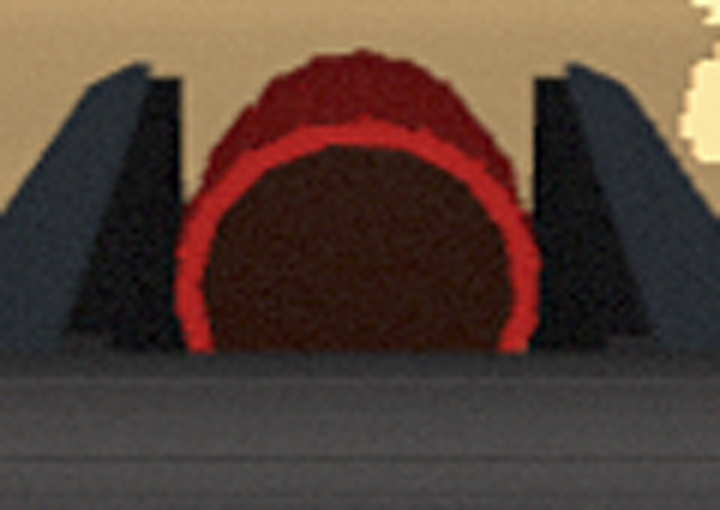

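```bash
python3 - <<'E'
from h import *
s=env.state();a=np.radians(101.44);tx=np.array([np.cos(a),np.sin(a)])
p=wray(279.8,235.3,42,s)[:2]-18*tx;d=p-np.array(s["ee_pos"][:2]);print(p,"along toolx",d@tx,"jaw",d@np.array([-tx[1],tx[0]]))
E
```

```text
[421.0336995  299.99164368] along toolx -2.056842273332357 jaw -1.1217564805838682
```

Request:
play_rows:
  increments:
    - [0,0,15,0,0.75]
    - [0,0,35,0,0.75]
    - [0,0,30,0,0.75]
    - [20.8,-43.9,0,0,0.75]
    - [20.8,-43.9,0,0,0.75]
    - [20.8,-43.9,0,0,0.75]
    - [20.8,-43.9,0,0,0.75]
    - [20.8,-43.9,0,0,0.75]
    - [20.8,-43.9,0,0,0.75]
    - [0,0,0,0,0.75]
    - [0,0,0,0,0.75]
    - [0,0,0,0,0.75]

```text
time_s: 5.88
ee_pos: [543.9, 39.4, 124.6]
ee_rot: [180.0, -0.0, 101.5]
force: [-0.2, 0.1, 0.1]
gripper_width: 35.4
```

```bash
python3 - <<'E'
from h import *
s=env.state();print(s["time_s"],s["ee_pos"],s["ee_rot"],s["force"],s["gripper_width"])
w=env.grab_frame("wrist")[:,:,::-1]
t=env.grab_frame("top")[:,:,::-1];c=env.grab_frame("scene")[:,:,::-1]
cv2.imwrite("pics/w3.png",w);cv2.imwrite("pics/s3.png",cv2.resize(c[150:290,200:340],None,fx=4,fy=4,interpolation=cv2.INTER_CUBIC))
E
```

```text
5.875 [543.86474885  39.43969507 124.57764096] [ 1.79995723e+02 -1.30957861e-02  1.01518787e+02] [-0.17586774  0.08458431  0.10274185] 35.40396492447419
```

View pics/w3.png

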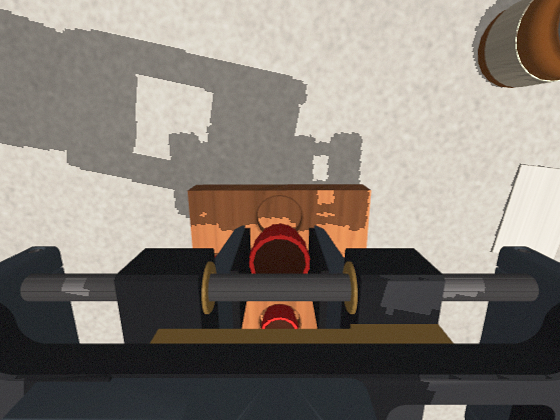

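View pics/s3.png

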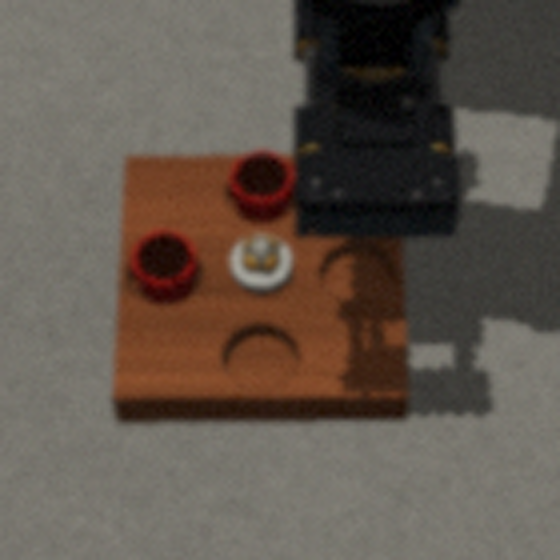

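```bash
python3 - <<'E'
from h import *
im=cv2.imread("pics/w3.png")
cv2.imwrite("pics/w3c.png",cv2.resize(im[165:305,180:380],None,fx=4,fy=4,interpolation=cv2.INTER_CUBIC))
E
```

```text
(no output)
```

View pics/w3c.png

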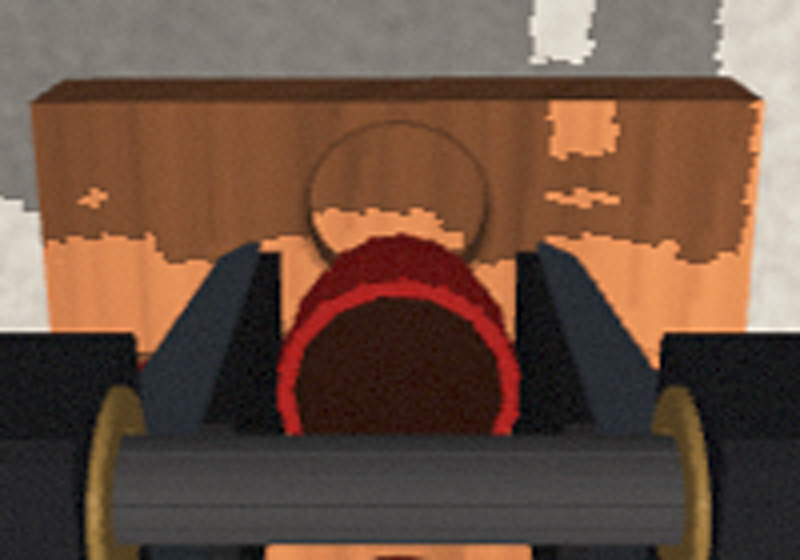

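```bash
python3 - <<'E'
from h import *
s=env.state();a=np.radians(s["ee_rot"][2]);tx=np.array([np.cos(a),np.sin(a)])
jw=np.array([-tx[1],tx[0]])
f=lambda x,y:wray(180+x/4,165+y/4,28,s)[:2]
p=f(398.5,121)-20.5*tx; l=f(32,102);r=f(762,100);c=(l+r)/2-80*tx
for n,q in(("pocket",p),("carrier",c)):
  d=q-np.array(s["ee_pos"][:2]);print(n,q,d@tx,d@jw)
print(np.linalg.norm(l-r),c+54*tx)
rv=r-l;print("yaw",np.degrees(np.arctan2(rv[1],rv[0])))
l,r=f(308,200),f(490,200);print("wid",np.linalg.norm(l-r),(l+r)/2)
E
```

```text
pocket [545.71631045  36.80595889] -2.819809426914856 -1.127843018884521
carrier [556.36554709 -17.20835104] -57.872717350444326 -0.7683342494941208
158.39647259832634 [545.57446091  35.70244615]
yaw 11.716068704797163
wid 40.4067620617985 [545.33452599  39.30545336]
```

The pocket and the held cup line up within about 1 mm by the wrist camera, in agreement with the static cameras. Lowering.

Request:
play_rows:
  increments:
    - [0.2,-0.9,-25,0,0.75]
    - [0,0,-25,0,0.75]
    - [0,0,-12,0,0.75]
    - [0,0,-8,0,0.75]
    - [0,0,-5,0,0.75]
    - [0,0,0,0,0.75]
    - [0,0,0,0,0.75]
    - [0,0,0,0,0.75]

```text
time_s: 7.02
ee_pos: [544.9, 37.5, 49.7]
ee_rot: [179.9, 0.0, 101.4]
force: [-0.8, -0.7, -0.4]
gripper_width: 35.7
```

Request:
play_rows:
  increments:
    - [0,0,-2,0,0.75]
    - [0,0,-1.2,0,0.75]
    - [0,0,0,0,0.75]
    - [0,0,0,0,0.75]

```text
time_s: 7.52
ee_pos: [544.6, 37.5, 46.2]
ee_rot: [180.0, 0.0, 101.4]
force: [-0.6, -0.8, 2.7]
gripper_width: 35.1
```

Request:
play_rows:
  increments:
    - [0,0,0,0,0.4]
    - [0,0,0,0,0.4]
    - [0,0,0,0,0.4]
    - [0,0,0,0,0.4]
    - [0,0,20,0,0.3]
    - [0,0,40,0,0.1]
    - [0,30,40,0,0]
    - [0,0,0,0,0]
    - [0,0,0,0,0]

```text
time_s: 8.65
ee_pos: [543.9, 67.3, 145.4]
ee_rot: [-179.9, 0.0, 101.5]
force: [0.3, -0.9, -0.8]
gripper_width: 91.2
```

```bash
python3 - <<'E'
from h import *
s=env.state();print(s["time_s"],s["ee_pos"],s["ee_rot"],s["force"],s["gripper_width"])
c=env.grab_frame("scene")[:,:,::-1]
cv2.imwrite("pics/w4.png",env.grab_frame("wrist")[:,:,::-1]);cv2.imwrite("pics/s4.png",cv2.resize(c[150:290,200:340],None,fx=4,fy=4,interpolation=cv2.INTER_CUBIC))
E
```

```text
8.65 [543.9288169   67.2943069  145.43531691] [-1.79927701e+02  1.31562414e-02  1.01467002e+02] [ 0.31152033 -0.94945344 -0.7897508 ] 91.19620488434077
```

View pics/w4.png

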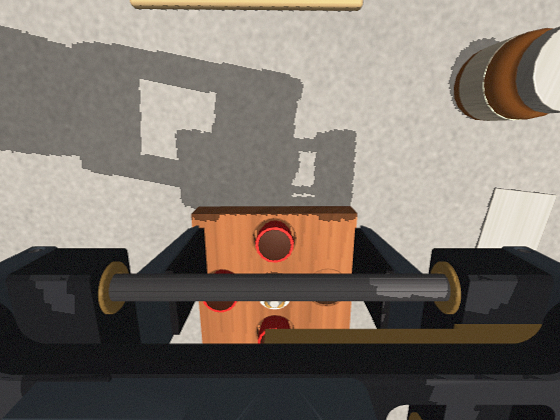

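View pics/s4.png

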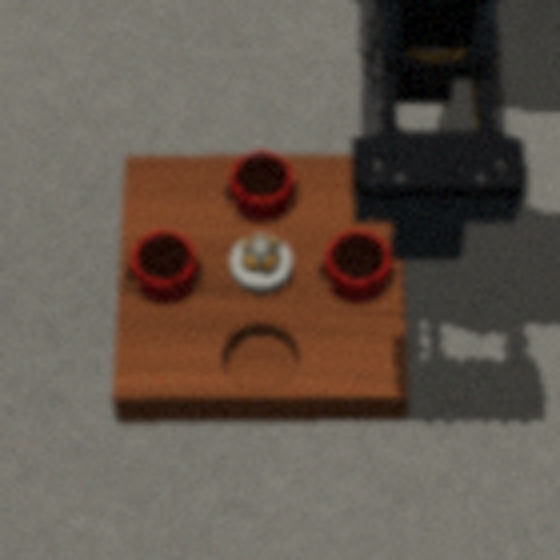

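Placed, as both views show: wrist (274,243), and the scene shows it seated in the +y pocket. Next is the other chocolate.

Request:
play_rows:
  increments:
    - [-2.1,24.5,0,-10,0]
    - [-2.1,24.5,0,-10,0]
    - [-2.1,24.5,0,-10,0]
    - [-2.1,24.5,0,-10,0]
    - [-2.1,24.5,0,-10,0]
    - [-2.1,24.5,0,-10,0]
    - [-2.1,24.5,0,-10,0]
    - [-2.1,24.5,-20,-10,0]
    - [-2.1,24.7,-25,-10,0]
    - [0,0,0,0,0]
    - [0,0,0,0,0]
    - [0,0,0,0,0]
    - [0,0,0,0,0]

```text
time_s: 10.38
ee_pos: [526.2, 287.6, 101.9]
ee_rot: [-180.0, -0.1, 11.4]
force: [1.0, -0.1, 0.4]
gripper_width: 91.1
```

```bash
python3 - <<'E'
from h import *
s=env.state();print(s["time_s"],s["ee_pos"],s["ee_rot"],s["force"],s["gripper_width"])
im=env.grab_frame("wrist")[:,:,::-1]
cv2.imwrite("pics/w5.png",im)
for mc,e,r,a in redblobs(im): print(e[0],r,wray(*e[0],42,s)[:2])
E
```

```text
10.375 [526.18629477 287.63909134 101.8772412 ] [-1.79990295e+02 -7.18686454e-02  1.14176758e+01] [ 0.98043446 -0.09483037  0.42383741] 91.12201481001462
(278.0909423828125, 225.57733154296875) (256, 201, 46, 49) [528.62474028 289.1779238 ]
```

View pics/w5.png

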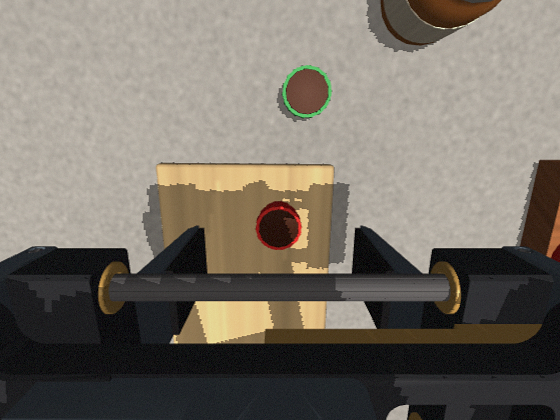

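Request:
play_rows:
  increments:
    - [-0.7,0.4,-25,0,0]
    - [0,0,-20,0,0.2]
    - [0,0,-13,0,0.3]
    - [0,0,0,0,0.5]
    - [0,0,0,0,0.75]
    - [0,0,0,0,0.75]
    - [0,0,0,0,0.75]
    - [0,0,0,0,0.75]
    - [0,0,0,0,0.75]

```text
time_s: 11.55
ee_pos: [525.3, 288.8, 43.7]
ee_rot: [-180.0, -0.1, 11.4]
force: [-0.6, -1.3, 4.1]
gripper_width: 35.6
```

```bash
python3 - <<'E'
from h import *
s=env.state();print(s["time_s"],s["ee_pos"],s["ee_rot"],s["force"],s["gripper_width"])
im=env.grab_frame("wrist")[:,:,::-1]
cv2.imwrite("pics/w6c.png",cv2.resize(im[215:300,220:340],None,fx=6,fy=6,interpolation=cv2.INTER_CUBIC))
E
```

```text
11.55 [525.31929727 288.76826532  43.67053842] [-1.79988837e+02 -5.90542200e-02  1.14418622e+01] [-0.64956399 -1.32269732  4.10864013] 35.591867120787555
```

View pics/w6c.png

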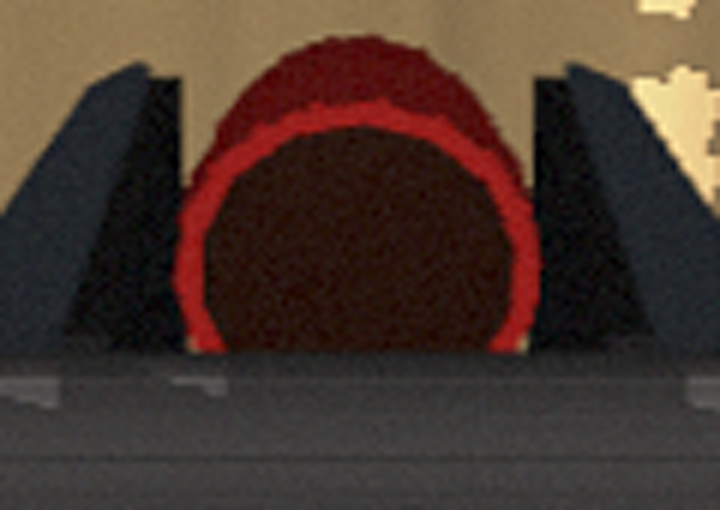

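Request:
play_rows:
  increments:
    - [0,0,15,0,0.75]
    - [0,0,35,0,0.75]
    - [0,0,30,0,0.75]
    - [11.9,-42.2,0,0,0.75]
    - [11.9,-42.2,0,0,0.75]
    - [11.9,-42.2,0,0,0.75]
    - [11.9,-42.2,0,0,0.75]
    - [11.9,-42.2,0,0,0.75]
    - [11.9,-42.2,0,0,0.75]
    - [12,-42,0,0,0.75]
    - [0,0,0,0,0.75]
    - [0,0,0,0,0.75]
    - [0,0,0,0,0.75]

```text
time_s: 13.22
ee_pos: [608.0, -5.5, 123.2]
ee_rot: [-180.0, 0.0, 11.5]
force: [0.2, -0.1, -0.4]
gripper_width: 35.4
```

```bash
python3 - <<'E'
from h import *
s=env.state();print(s["time_s"],s["ee_pos"],s["ee_rot"],s["force"],s["gripper_width"])
im=env.grab_frame("wrist")[:,:,::-1]
cv2.imwrite("pics/w7c.png",cv2.resize(im[165:305,180:380],None,fx=4,fy=4,interpolation=cv2.INTER_CUBIC))
E
```

```text
13.225 [608.00760816  -5.48916061 123.22684802] [-1.79985552e+02  1.42298963e-02  1.15142216e+01] [ 0.2064404  -0.07980252 -0.43825884] 35.42208529381148
```

View pics/w7c.png

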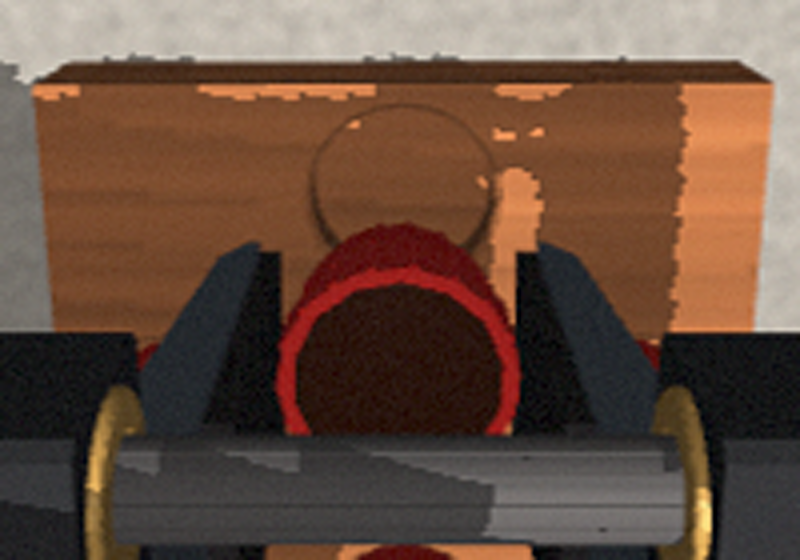

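```bash
python3 - <<'E'
from h import *
s=env.state();a=np.radians(s["ee_rot"][2]);tx=np.array([np.cos(a),np.sin(a)])
jw=np.array([-tx[1],tx[0]])
f=lambda x,y:wray(180+x/4,165+y/4,28,s)[:2]
p=f(403,103.5)-20.5*tx; l=f(33,85);r=f(772,83.5);c=(l+r)/2-80*tx
ch=wray(279.8,165+268/4,121.5,s)[:2]-18*tx
for n,q in(("pocket",p),("carrier",c),("choc",ch)):
  d=q-np.array(s["ee_pos"][:2]);print(n,q,d@tx,d@jw)
print(c+54*tx)
E
```

```text
pocket [609.99367969  -6.26094234] 1.7257478299869933 -1.165537882483477
carrier [555.80917686 -17.17702881] -53.54725152248993 -1.0357942465556516
choc [608.66773861  -5.49095628] 0.5803790709300246 -0.14616125368176552
[608.72042465  -6.38815225]
```

Request:
play_rows:
  increments:
    - [0.7,-0.5,-25,0,0.75]
    - [0,0,-25,0,0.75]
    - [0,0,-12,0,0.75]
    - [0,0,-8,0,0.75]
    - [0,0,-4,0,0.75]
    - [0,0,-2,0,0.75]
    - [0,0,-1.5,0,0.75]
    - [0,0,0,0,0.75]
    - [0,0,0,0,0.75]

```text
time_s: 14.4
ee_pos: [609.2, -7.1, 45.8]
ee_rot: [180.0, -0.0, 11.4]
force: [-0.5, 0.8, -0.2]
gripper_width: 35.5
```

Request:
play_rows:
  increments:
    - [0,0,0,0,0.4]
    - [0,0,0,0,0.4]
    - [0,0,0,0,0.4]
    - [0,0,0,0,0.4]
    - [0,0,20,0,0.3]
    - [0,0,40,0,0.1]
    - [0,0,40,0,0]
    - [-20,-30,20,0,0]
    - [-20,-60,0,0,0]
    - [-20,-60,0,0,0]
    - [-10,-60,0,0,0]
    - [0,0,0,0,0]
    - [0,0,0,0,0]
    - [0,0,0,0,0]

```text
time_s: 16.15
ee_pos: [539.8, -214.3, 165.5]
ee_rot: [-180.0, 0.0, 11.5]
force: [0.3, -0.0, -0.3]
gripper_width: 91.4
```

```bash
python3 - <<'E'
from h import *
s=env.state();print(s["time_s"],s["ee_pos"],s["ee_rot"],s["force"],s["gripper_width"])
c=env.grab_frame("scene")[:,:,::-1];t=env.grab_frame("top")[:,:,::-1]
cv2.imwrite("pics/w8.png",env.grab_frame("wrist")[:,:,::-1]);cv2.imwrite("pics/s8.png",np.hstack([cv2.resize(q,None,fx=4,fy=4,interpolation=cv2.INTER_CUBIC) for q in(c[175:265,215:310],t[165:255,245:340])]))
E
```

```text
16.15 [ 539.83779197 -214.30669336  165.52468413] [-1.79977624e+02  6.95572863e-03  1.15394398e+01] [ 0.34404729 -0.04444866 -0.26359329] 91.38423415570668
```

View pics/w8.png

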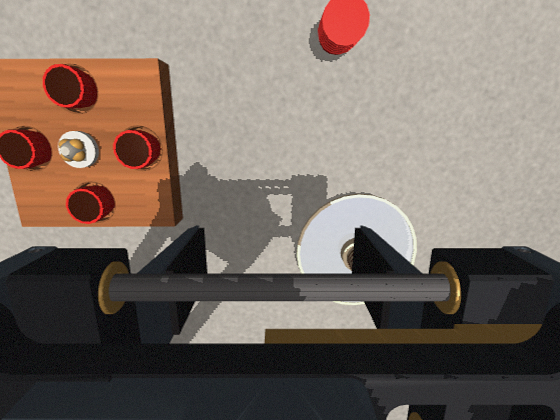

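View pics/s8.png

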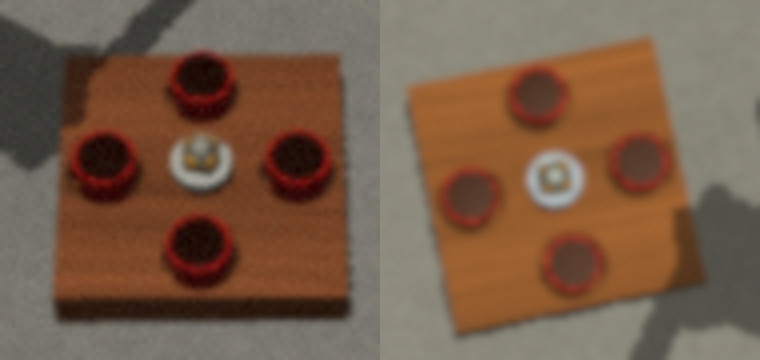

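Both views show all four cups seated and upright. Now to the clear cover (wrist view (355,250)).

Request:
play_rows:
  increments:
    - [-20.8,-47,0,0,0]
    - [-20,-48,0,0,0]
    - [0,0,0,0,0]
    - [0,0,0,0,0]
    - [0,0,0,0,0]

```text
time_s: 16.92
ee_pos: [499.3, -309.5, 165.6]
ee_rot: [-180.0, -0.0, 11.5]
force: [0.5, -0.8, -1.0]
gripper_width: 91.4
```

```bash
python3 - <<'E'
from h import *
s=env.state();print(s["time_s"],s["ee_pos"],s["ee_rot"],s["force"],s["gripper_width"])
im=env.grab_frame("wrist")[:,:,::-1]
cv2.imwrite("pics/w9.png",cv2.resize(im[130:280,180:380],None,fx=4,fy=4,interpolation=cv2.INTER_CUBIC))
E
```

```text
16.925 [ 499.29810919 -309.46861051  165.55256248] [-1.79984321e+02 -1.24411807e-03  1.15367594e+01] [ 0.47649682 -0.8200495  -0.96977576] 91.3599322776545
```

View pics/w9.png

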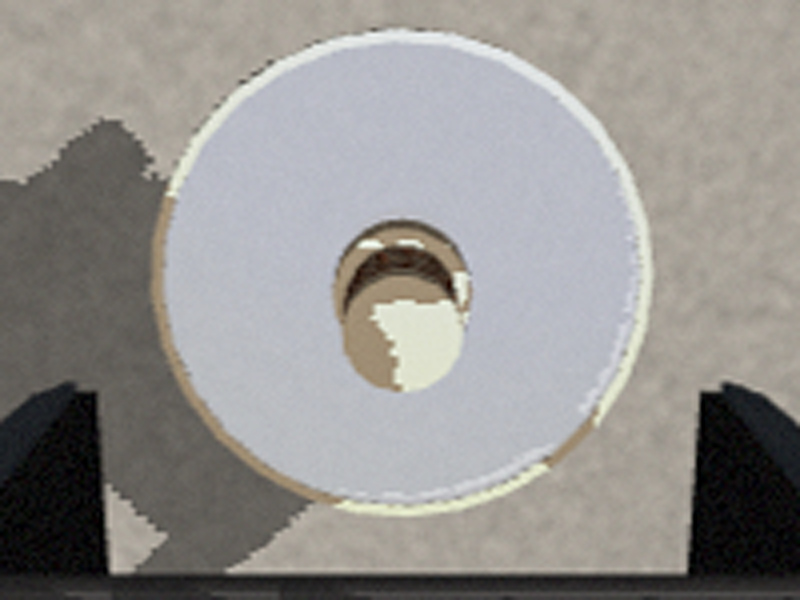

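```bash
python3 - <<'E'
from h import *
s=env.state();a=np.radians(s["ee_rot"][2]);tx=np.array([np.cos(a),np.sin(a)]);jw=np.array([-tx[1],tx[0]])
for p in (wray(180+404/4,130+333/4,62,s),wray(180+401.5/4,130+271/4,16,s)):
  d=p[:2]-s["ee_pos"][:2];print(p,d@tx,d@jw)
E
```

```text
[ 499.22493785 -311.02796553   62.        ] -0.37575310742679724 -1.4795458809598767
[ 502.63240315 -309.93406733   16.        ] 3.181667840898803 -1.0894315792088782
```

```bash
python3 - <<'E'
from h import *
s=env.state();a=np.radians(s["ee_rot"][2]);tx=np.array([np.cos(a),np.sin(a)])
for r0,r1,z in((28,515,16),(275,391,62)):
  q=[(wray(281,130+r/4,z,s)[:2]-s["ee_pos"][:2])@tx for r in (r0,r1)];print(q,np.mean(q),q[0]-q[1])
E
```

```text
[np.float64(65.6966112095164), np.float64(-67.07728559142973)] -0.6903371909566616 132.77389680094615
[np.float64(13.21929492499516), np.float64(-14.345666230041862)] -0.5631856525233516 27.56496115503702
```

Request:
play_rows:
  increments:
    - [-0.5,-0.4,-40,0,0]
    - [0,0,-40,0,0.2]
    - [0,0,-25,0,0.3]
    - [0,0,-14,0,0.3]
    - [0,0,0,0,0.3]
    - [0,0,0,0,0.3]
    - [0,0,0,0,0.3]

```text
time_s: 17.85
ee_pos: [499.0, -311.5, 47.8]
ee_rot: [179.9, -0.1, 11.4]
force: [-0.0, -0.4, -0.1]
gripper_width: 64.3
```

Request:
play_rows:
  increments:
    - [0,0.8,-1.5,0,0.5]
    - [0,0,0,0,0.6]
    - [0,0,0,0,0.85]
    - [0,0,0,0,0.85]
    - [0,0,0,0,0.85]
    - [0,0,0,0,0.85]
    - [0,0,0,0,0.85]
    - [0,0,0,0,0.85]
  newtons: 40

```text
time_s: 18.85
ee_pos: [498.3, -310.4, 45.1]
ee_rot: [180.0, -0.0, 11.4]
force: [-0.3, -1.3, 0.4]
gripper_width: 27.1
```

```bash
python3 - <<'E'
from h import *
s=env.state();print(s["time_s"],s["ee_pos"],s["ee_rot"],s["force"],s["gripper_width"])
im=env.grab_frame("wrist")[:,:,::-1]
cv2.imwrite("pics/w10.png",cv2.resize(im[150:300,180:380],None,fx=4,fy=4,interpolation=cv2.INTER_CUBIC))
E
```

```text
18.85 [ 498.31166993 -310.35967677   45.106898  ] [ 1.79987506e+02 -4.56809659e-03  1.14392443e+01] [-0.29473511 -1.32277498  0.42489778] 27.07843534824172
```

View pics/w10.png

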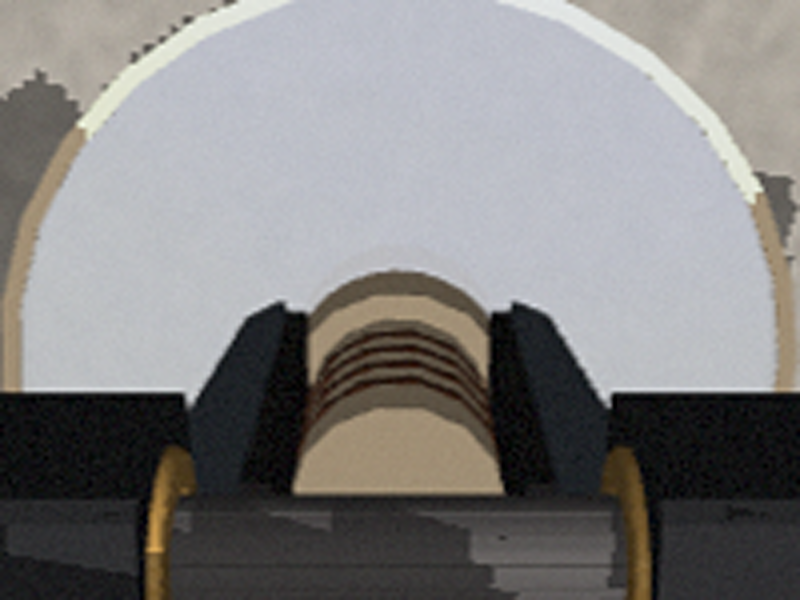

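```bash
python3 - <<'E'
from h import *
s=env.state();a=np.radians(s["ee_rot"][2]);tx=np.array([np.cos(a),np.sin(a)]);jw=np.array([-tx[1],tx[0]])
p=wray(180+400/4,150+404/4,62,s)[:2]-14*tx;d=p-s["ee_pos"][:2];print(p,d@tx,d@jw)
E
```

```text
[ 499.44106696 -310.33415679] 1.1459325222263597 -0.2039304741747817
```

Request:
play_rows:
  increments:
    - [0,0,15,0,0.85]
    - [0,0,30,0,0.85]
    - [0,0,35,0,0.85]
    - [7.1,36.7,0,0,0.85]
    - [7.1,36.7,0,0,0.85]
    - [7.1,36.7,0,0,0.85]
    - [7.1,36.7,0,0,0.85]
    - [7.1,36.7,0,0,0.85]
    - [7.1,36.7,0,0,0.85]
    - [7.1,36.7,0,0,0.85]
    - [7.1,36.7,0,0,0.85]
    - [0,0,0,0,0.85]
    - [0,0,0,0,0.85]
    - [0,0,0,0,0.85]

```text
time_s: 20.65
ee_pos: [554.9, -17.7, 125.3]
ee_rot: [180.0, -0.0, 11.4]
force: [0.4, -0.4, -0.7]
gripper_width: 27.4
```

```bash
python3 - <<'E'
from h import *
s=env.state();print(s["time_s"],s["ee_pos"],s["ee_rot"],s["force"],s["gripper_width"])
im=env.grab_frame("wrist")[:,:,::-1];c=env.grab_frame("scene")[:,:,::-1]
cv2.imwrite("pics/w11.png",im)
cv2.imwrite("pics/s11.png",cv2.resize(c[130:280,180:340],None,fx=4,fy=4,interpolation=cv2.INTER_CUBIC))
E
```

```text
20.65 [554.8823894  -17.65431221 125.31976537] [ 1.79979514e+02 -2.98549050e-04  1.13720477e+01] [ 0.39292492 -0.42249884 -0.68205781] 27.393201456521023
```

View pics/w11.png

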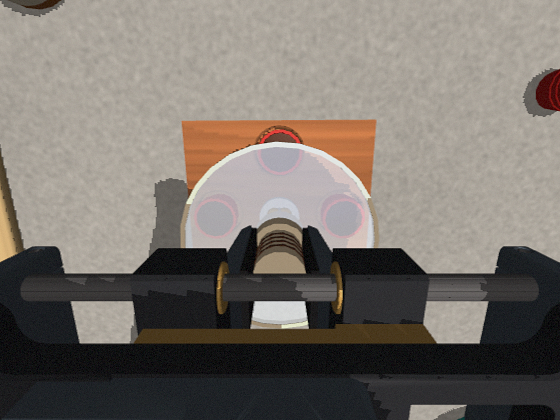

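View pics/s11.png

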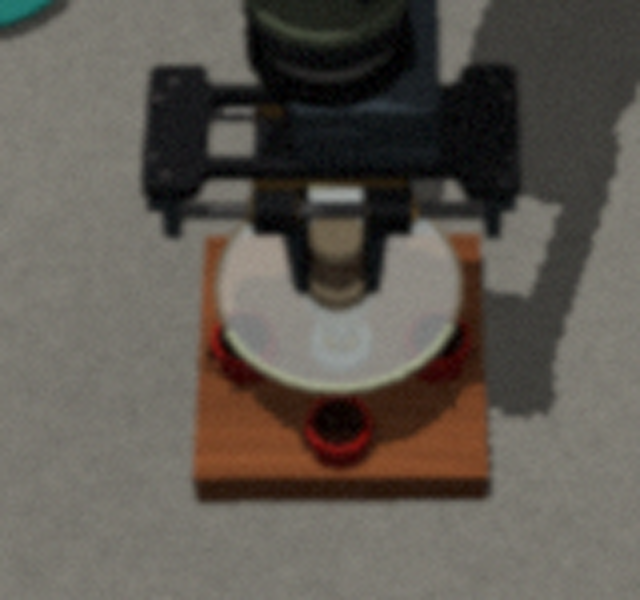

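```bash
python3 - <<'E'
import cv2
im=cv2.imread("pics/w11.png")
cv2.imwrite("pics/w11c.png",cv2.resize(im[110:250,175:385],None,fx=3.8,fy=3.8,interpolation=cv2.INTER_CUBIC))
E
```

```text
(no output)
```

View pics/w11c.png

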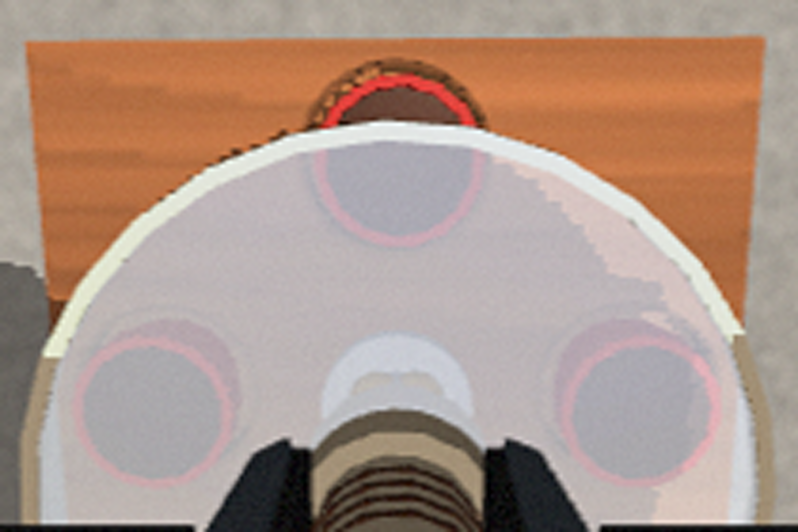

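```bash
python3 - <<'E'
from h import *
s=env.state();a=np.radians(s["ee_rot"][2]);tx=np.array([np.cos(a),np.sin(a)]);jw=np.array([-tx[1],tx[0]])
def f(x,y,z):
  d=wray(175+(x+.5)/3.8-.5,110+(y+.5)/3.8-.5,z,s)[:2]-s["ee_pos"][:2];return np.array([d@tx,d@jw])
l,r=f(26,41,28),f(765,38,28);print("carrier",(l+r)/2-[80,0],l,r)
print("disc",f(395,121,94)-[66,0],f(395,121,92)-[66,0],f(395,121,96)-[66,0],(f(22,470,94)+f(772,470,94))/2)
print("seat",f(322,400,40),f(473,400,40),f(397,333,40))
print("chocs a",f(400,73,44)-[18,0], f(400,245,44)-[-18,0]," L",(f(75,400,44)+f(236,400,44))/2,"R",(f(558,400,44)+f(720,400,44))/2)
print("knob",f(398,408,125.3-45.1+28)-[18,0])
E
```

```text
carrier [0.96331893 0.58793341] [80.62186829 80.11029549] [ 81.30476957 -78.93442867]
disc [1.01455979 0.58228256] [0.91821356 0.5851902 ] [1.11090602 0.57937491] [6.90486183 0.2276656 ]
seat [ 3.57219902 16.96672449] [  3.58227098 -16.75075479] [18.93989701  0.22582476]
chocs a [56.12930454 -0.36177166] [56.99760255 -0.40001873]  L [ 4.76252761 53.24891714] R [  4.79424327 -52.92430212]
knob [4.71678639 0.08443607]
```

In the same view the disc and carrier centres agree to about 0.1 mm in the tool frame. Lowering onto the stud.

Request:
play_rows:
  increments:
    - [0,0,-10,0,0.85]
    - [0,0,-8,0,0.85]
    - [0,0,-5,0,0.85]
    - [0,0,-4,0,0.85]
    - [0,0,0,0,0.85]
    - [0,0,0,0,0.85]
    - [0,0,0,0,0.85]

```text
time_s: 21.62
ee_pos: [555.3, -16.7, 98.4]
ee_rot: [180.0, -0.0, 11.4]
force: [0.2, -0.0, -1.0]
gripper_width: 27.3
```

Request:
play_rows:
  increments:
    - [0,0,-2,0,0.85]
    - [0,0,-2,0,0.85]
    - [0,0,-2,0,0.85]
    - [0,0,-2,0,0.85]
    - [0,0,0,0,0.85]
    - [0,0,0,0,0.85]

```text
time_s: 22.38
ee_pos: [555.7, -17.1, 91.0]
ee_rot: [179.9, -0.1, 11.5]
force: [-0.5, -2.0, 5.4]
gripper_width: 27.3
```

Request:
play_rows:
  increments:
    - [0,0,-1.5,0,0.85]
    - [0,0,-1.5,0,0.85]
    - [0,0,-1.5,0,0.85]
    - [0,0,0,0,0.85]
    - [0,0,0,0,0.85]

```text
time_s: 23.0
ee_pos: [554.9, -16.8, 84.9]
ee_rot: [180.0, 0.0, 11.4]
force: [1.4, -2.2, -6.2]
gripper_width: 27.1
```

It clicked: the force rose, then dropped at foot ≈ 40 mm. I keep pressing.

Request:
play_rows:
  increments:
    - [0,0,-1.5,0,0.85]
    - [0,0,-1.5,0,0.85]
    - [0,0,-1,0,0.85]
    - [0,0,0,0,0.85]
    - [0,0,0,0,0.85]

```text
time_s: 23.62
ee_pos: [555.1, -16.6, 82.5]
ee_rot: [180.0, -0.0, 11.4]
force: [-1.8, -2.4, 6.0]
gripper_width: 27.2
```

Request:
play_rows:
  increments:
    - [0,0,-1,0,0.85]
    - [0,0,-1,0,0.85]
    - [0,0,0,0,0.85]
    - [0,0,0,0,0.85]

```text
time_s: 24.12
ee_pos: [555.2, -16.6, 81.1]
ee_rot: [180.0, -0.1, 11.4]
force: [-2.3, -2.4, 9.2]
gripper_width: 27.5
```

Request:
play_rows:
  increments:
    - [0,0,-1,0,0.85]
    - [0,0,-0.5,0,0.85]
    - [0,0,0,0,0.85]
    - [0,0,0,0,0.85]

```text
time_s: 24.62
ee_pos: [555.3, -16.6, 80.8]
ee_rot: [180.0, -0.1, 11.4]
force: [-4.1, -1.6, 17.5]
gripper_width: 26.7
```

The z position stopped at 80.8 (home expected at 81.1) while the force jumped to 17.5 N, so it is on the hard stop. A last hold and look follow.

Request:
play_rows:
  increments:
    - [0,0,0,0,0.85]
    - [0,0,0,0,0.85]
    - [0,0,0,0,0.85]
    - [0,0,0,0,0.85]

```text
time_s: 25.12
ee_pos: [555.2, -16.6, 80.8]
ee_rot: [180.0, -0.1, 11.4]
force: [-4.9, -1.1, 16.9]
gripper_width: 27.2
```

```bash
python3 - <<'E'
from h import *
s=env.state();print(s["time_s"],s["ee_pos"],s["ee_rot"],s["force"],s["gripper_width"])
im=env.grab_frame("wrist")[:,:,::-1];c=env.grab_frame("scene")[:,:,::-1]
cv2.imwrite("pics/w12.png",im)
cv2.imwrite("pics/s12.png",cv2.resize(c[130:280,180:340],None,fx=4,fy=4,interpolation=cv2.INTER_CUBIC))
E
```

```text
25.125 [555.22421784 -16.63319612  80.83971781] [ 1.79980995e+02 -9.16931092e-02  1.14330051e+01] [-4.88682917 -1.06931471 16.87858501] 27.17257924027221
```

View pics/w12.png

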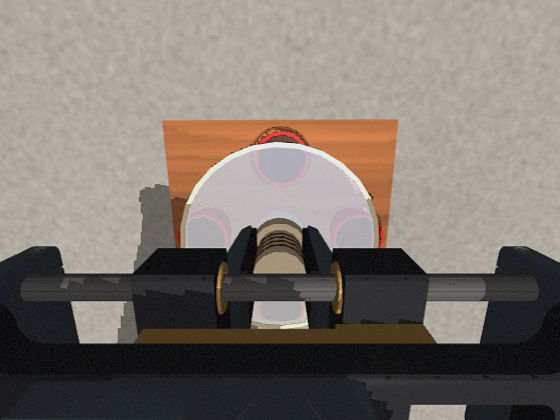

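View pics/s12.png

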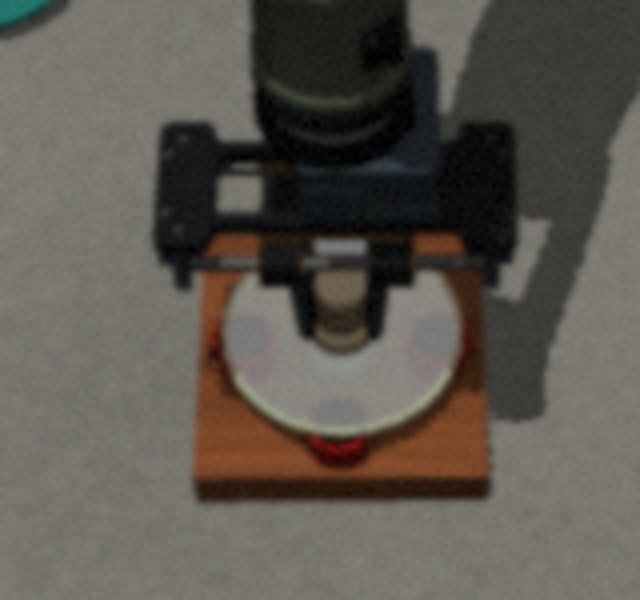

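The disc sits level. Its far edge is at row 143 in the wrist view, as before pressing, so the knob hasn't slipped in the grip. Three chocolates show clearly through the disc; the fourth is behind the gripper. Handing in.

```bash
python3 - <<'E'
from workcell import env
print(env.job_done())
E
```

```text
the job is handed in; nothing more can be done
None
```

I put the two red-cup chocolates upright into the +y and +x pockets and let go of them. I then pressed the clear cover's cap onto the stud and handed the job in at 25 s, still gripping and pressing it down.

**Last checks**
- **Chocolates:** after release, the scene and top views showed all four seated upright. In the last views only three were clearly visible through the disc; the gripper hid the fourth.
- **Click:** the force rose, then dropped with the cap's foot at about 40 mm.
- **Fully home:** the tool stopped at z = 80.8 mm (81.1 expected for fully home), with a steady push of about 17 N against the seat's 11 N. The disc looked level, and the knob showed no slip in the grip. I could not read the seat joint directly.
- **Disagreements:** the cameras differed by about 1–2 mm throughout. At the end there was also a side force of about 5 N.

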